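# Find the board that nests in the effects-pedal box and clip it in

### The arm

A 6-joint arm with a two-finger parallel gripper is mounted at the origin on the work surface. World frame = base frame: x ahead of the robot, y to its left, z up, the work surface at z = 0. Lengths are in m, angles in rad, forces in N, time in s.
With the tool pointing down it reaches from about 0.35 to 0.975 m from the base axis. Payload 4.9 kg.
Tool frame: the origin (TCP) lies at the very end of the fingers, on their centre line; the grasp point (between the pads) lies behind it (manip.pinch_z is the y of the grasp point in the tool frame, in m); y points along the fingers, x is the direction in which the jaws open and shut, and the axes are right-handed (so a half turn about y gives the same grasp; the last joint's range is limited). The gripper opens to 85 mm and grips with 20 to 120 N. Pads are 22 mm wide; open, the fingers measure 114 mm over their backs; the gripper's body (76 mm by 85 mm) begins 54 mm behind the grasp point. The pads swing forward as they close: fully open they stand 13 mm farther back than shut.
Start: joints at [-1.422, 0.053, 1.613, -0, 1.476, -0.119], TCP at [0.165, -0.603, 0.231] pointing down, gripper open.
Joint ranges: [-3.01, 3.01], [-1.01, 2.22], [0.06, 2.58], [-1.02, 4.17], [0.09, 2.62], [-3.14, 3.14]. Speed limits (rad/s): [2.57, 2.57, 3.14, 3.14, 3.14, 3.14].

### API

Orientations are given as a unit quaternion [w, x, y, z].
In Python, from plant import manip gives the robot as it stands.
- The arm moves only by the tool drive_tool, never from a script. Its argument "motion" is a list of rows, each a list of 3 entries, a list of its own where there are three numbers: the shift along the tool's x, y, z in units of 25 mm (1.0 is 25 mm), then the turn, a rotation vector about the tool's x, y, z in units of 5 degrees (1.0 is 5 degrees), then the closure, from -1 (fully open) to 1 (shut). A call has 1 to 12 rows; each row shifts and turns the commanded pose from where the row before left it, along the tool's axes as they then stand; what a row does not reach is not made up. A row lasts 1/10 s, in which the tool goes at most 50 mm and 8.59 degrees, less where a joint would pass 70% of its speed; a pose out of reach is approached as far as the arm can. A call is refused whole if a number of a shift passes 1 or a number of a turn 1, either way. A call with a gripper value outside its range is refused whole. The fingers move at their own pace and stop on an object; the grip force is fixed at half the most. Time passes only in rows, so rows that do not move let the fingers close. It gives the time, the measured TCP pose, the force and the opening at its end, in the units of the state.
- manip.state(): the state, without advancing time (a new reading comes with each control period).
- manip.grab_frame(name): name is "scene" or "top"; returns a dict with "img" (420x560x3 uint8, blue, green, red), "range_z" (420x560 float32, m along the optical axis (not along the pixel's ray), 0 where there is no reading), "camera_matrix" (3x3 intrinsics, pixels), "world_from_camera" (4x4, takes a point from camera to world coordinates). Camera axes: x right, y down, z forward; pixel columns grow to the right and rows downward; lengths in m; the calibration is good to about 2 mm. A picture is of the moment at which its call begins.
- manip.job_done(): hands the job in, once; it reports no verdict.
The state is a dict: "time": time; "joint_pos": joint angles; "joint_vel": joint speeds; "joint_efforts": joint torques, N m; "tool_pos": TCP position; "tool_rot": TCP orientation; "contact_force": force on the tool from outside, world axes, zero at the start; "ft_torque": the same for the moment, N m; "gripper_width": opening from 0.0 (shut) to 1.0 (fully open).
Only numpy, scipy, OpenCV 4.12 (cv2) and the standard library are available. Lean on these libraries where they do the work, as an engineer would, in place of code of your own. Each camera call takes 0.05 s, during which the arm holds its last target. There are 200 camera calls.

### The job

One of the three circuit boards on the mat fits the open metal box on the tilted stand: try them until you find the one that goes in, without forcing any, and leave it lying flat on the floor of the box. Then swing the steel clip across the box over the board, as far as its stop. The two boards that do not fit must end up lying flat, right side up, on the mat, and leave the other things on the bench where they are.

Things in the scene. Friction and masses are not known exactly. Their poses are not given: they have to be found in the camera images.
- board_a: One of three near-alike circuit boards on carriers, 6 mm thick, 92-103 mm long (x), 50-61 wide (y); sizes differ by about 1 cm, only one fits the box, which is not known; either way round. Lowest 3 mm set in 1.5 mm all round. Grip the dark transformer block in its middle: 26 (x) by 22 (y) mm, 6 to 42 mm above the underside; other parts end below 17 mm. 0.14 kg. Origin: centre of underside; z up.
- board_b: One of three near-alike circuit boards on carriers, 6 mm thick, 92-103 mm long (x), 50-61 wide (y); sizes differ by about 1 cm, only one fits the box, which is not known; either way round. Lowest 3 mm set in 1.5 mm all round. Grip the dark transformer block in its middle: 26 (x) by 22 (y) mm, 6 to 42 mm above the underside; other parts end below 17 mm. 0.14 kg. Origin: centre of underside; z up.
- board_c: One of three near-alike circuit boards on carriers, 6 mm thick, 92-103 mm long (x), 50-61 wide (y); sizes differ by about 1 cm, only one fits the box, which is not known; either way round. Lowest 3 mm set in 1.5 mm all round. Grip the dark transformer block in its middle: 26 (x) by 22 (y) mm, 6 to 42 mm above the underside; other parts end below 17 mm. 0.14 kg. Origin: centre of underside; z up.
- box: Open aluminium box fixed on a plywood stand sloping 30 degrees down towards the robot. Outside 106 (x) by 64 (y) by 30 mm; pocket 98 by 56 mm, 16 mm deep: 3 mm to spare on each side of the right board. Origin: centre of its underside; z is the slope's normal, x up the slope along the box's length, y level to the left. Rim at z = 30 mm.
- box_floor (a point): Centre of the floor of the box's pocket, 14 mm above the box's origin along its z: where the centre of the underside of the nested board comes to lie.
- clip (a joint): Angle of the flat steel clip, turning about the box's z axis. At 0 it points up the slope (box +x), clear of the box; it grows as it turns clockwise seen from above; at its stop, 1.57 rad, it lies across the box, pointing to box -y, over the board's upper end. Stays where it is left (friction 0.05 N m). 12 mm wide, 5 mm thick, from 32 to 37 mm along z in the box's frame (2 mm above the rim).
- clip_pivot (a point): The clip's pivot beside the box, at x = 40, y = 42, z = 32 mm in the box's frame; its head, 16 mm across, ends at z = 40 mm.
- clip_knob (a point): Middle of the clip's black upright finger post, 12 mm across, 66 mm from the pivot; the post stands 34 mm up from the clip's upper face, from 37 to 71 mm along z in the box's frame; this point lies at 54 mm.
- mat: Black rubber mat fixed on the bench, 260 (x) by 400 (y) by 2 mm, on which the boards lie at the start. Origin: centre of the underside.
- screwdriver: Bystander, to be left where it is: screwdriver, 150 mm long, lying on the far edge of the mat; its x axis is its length, handle to -x.
- spool: Bystander, to be left where it is: grey solder spool, 48 mm across and 34 mm high, on the mat. Origin: centre of the underside.
- screw_jar: Bystander, to be left where it is: small jar, 40 mm across and 45 mm high, on the near edge of the mat. Origin: centre of the underside.
- cup: Bystander, to be left where it is: white cup, 76 mm across and 85 mm high, on the far side of the bench. Origin: centre of the underside.
- pedal: Bystander, to be left where it is: finished metal pedal, 104 by 62 by 45 mm. Origin: centre of the underside.
- pliers: Bystander, to be left where it is: red-handled pliers, about 160 mm long and 14 mm high, lying on the left of the bench. Origin: on the bench under the joint; x points to the jaws.
Mind the look-alikes: they are no part of the job. Leave any red look-alike of the board_b alone.

How it is judged:
By the outcome, as a careful person would: the job done as asked, in the order asked, and still so for the second after the job is handed in, with the robot touching nothing.
It also fails if it takes over 72 s, if anything falls off the work surface, if the arm or the gripper's body presses on something with over 40 N, if the wrist force passes 120 N, or if a joint passes its speed limit or range.

## Working session

There is one attempt and no reset: what is moved stays moved. The work goes in short steps, Python scripts to look and compute and a tool call to move; the robot and the scene stay as the last step left them, time stands still between calls to the robot, and variables do not carry over. Pictures are saved under pics/ and viewed, about 8 in all and at most 12, crops included, and the job is handed in when it is done.

Besides the shell and the picture viewer there is one more tool, called as name([rows], argument=value, ...), one row to a line, values as JSON. drive_tool: Moves the arm, as the interface text tells. Its arguments: {"type":"object","properties":{"motion":{"type":"array","items":{"type":"array"}}},"required":["motion"]}

```bash
ls; mkdir -p pics; python3 - <<'E'
from plant import manip
import cv2,numpy as np
print(manip.state()); print(manip.pinch_z)
for n in("scene","top"):
    f=manip.grab_frame(n); cv2.imwrite(f"pics/{n}0.png",f["img"]); np.savez(f"{n}0.npz",**f)
    print(f["camera_matrix"],f["world_from_camera"])
E
```

```text
pics
{'time': 0.0, 'joint_pos': array([-1.42201992e+00,  5.33545720e-02,  1.61427965e+00, -2.86791426e-05,
        1.47597215e+00, -1.18998279e-01]), 'joint_vel': array([ 0.00114099, -0.00284632, -0.00012202, -0.00098311,  0.00035515,
        0.00032441]), 'joint_efforts': array([-1.23178768e-03, -3.93682408e+01, -3.70177674e+01, -1.82450035e-04,
        6.93979149e-03,  2.84796340e-05]), 'tool_pos': array([ 0.16526892, -0.60212039,  0.23007299]), 'tool_rot': array([ 0.56275802, -0.56178075,  0.4292983 , -0.4282625 ]), 'contact_force': array([ 0.23917597, -0.01444606, -0.72182979]), 'ft_torque': array([0.00621499, 0.02271478, 0.05864957]), 'gripper_width': 1.0017248082110357}
-0.0187
[[404.67064267   0.         278.7075749 ]
 [  0.         404.67064267 213.28175445]
 [  0.           0.           1.        ]] [[ 0.47125589  0.71871215 -0.51124429  1.04499019]
 [ 0.88199266 -0.3822921   0.27557522 -0.24215859]
 [ 0.0026146  -0.58078016 -0.81405624  0.90732237]
 [ 0.          0.          0.          1.        ]]
[[520.2235869    0.         287.68323345]
 [  0.         520.2235869  201.86193483]
 [  0.           0.           1.        ]] [[ 0.00454761 -0.99566789  0.09286961  0.39981767]
 [-0.99970509 -0.00674208 -0.02332958  0.05402902]
 [ 0.02385465 -0.09273613 -0.99540493  1.66078199]
 [ 0.          0.          0.          1.        ]]
```

View pics/scene0.png

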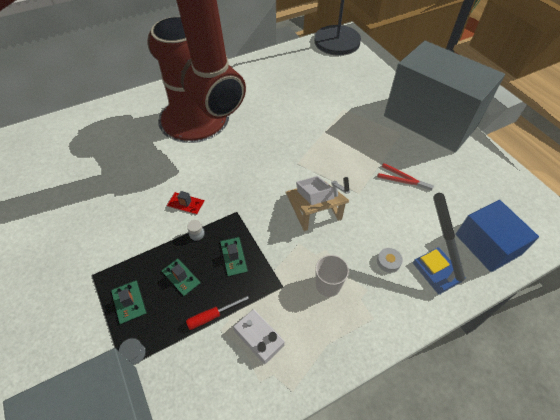

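View pics/top0.png

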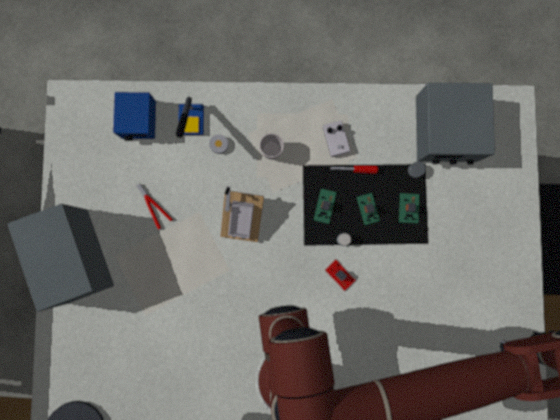

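The scene view shows three green boards on the mat at about (129,301), (181,276) and (233,255). In the top view they are at (409,208), (368,208) and (325,206). The box is at top (243,218) with the knob at (228,190), and there is a red look-alike at (341,275). Next I rectify the images to measure them.

```bash
cat > h.py <<'E'
import numpy as np,cv2
from plant import manip
def cloud(f):
    z=f["range_z"]; K=f["camera_matrix"]; T=f["world_from_camera"]
    v,u=np.indices(z.shape)
    P=np.stack([(u-K[0,2])/K[0,0]*z,(v-K[1,2])/K[1,1]*z,z],-1)
    P=P@T[:3,:3].T+T[:3,3]; P[z==0]=np.nan; return P
def rect(f,O,X,Y,w,h,s):
    """image of plane O+X*a+Y*b, a in 0..w,b in 0..h metres, s px/m"""
    K=f["camera_matrix"]; T=np.linalg.inv(f["world_from_camera"])
    b,a=np.indices((int(h*s),int(w*s)))/s
    P=O+a[...,None]*X+b[...,None]*Y
    c=(P@T[:3,:3].T+T[:3,3])@K.T
    return cv2.remap(f["img"],(c[...,0]/c[...,2]).astype('f'),(c[...,1]/c[...,2]).astype('f'),cv2.INTER_CUBIC)
E
python3 - <<'E'
from h import *
o=[]
for n in("scene","top"):
    f=np.load(n+"0.npz"); P=cloud(f)
    # image right = -y, down = -x, start at x=.52? 
    for px in ([(129,301),(181,276),(233,255),(318,190),(347,184)] if n=="scene" else [(409,208),(368,208),(325,206),(243,220),(228,190)]):
        print(n,px,np.round(P[px[1],px[0]],3))
    hsv=cv2.cvtColor(f["img"],cv2.COLOR_BGR2HSV)
    m=((hsv[...,0]>50)&(hsv[...,0]<95)&(hsv[...,1]>70)).astype('u1')
    c,l,s,ce=cv2.connectedComponentsWithStats(m)
    K=f["camera_matrix"];T=f["world_from_camera"]
    for i in range(1,c):
        if s[i,4]<60: continue
        v,u=np.nonzero(l==i)
        d=np.stack([(u-K[0,2])/K[0,0],(v-K[1,2])/K[1,1],u*0+1.],-1)@T[:3,:3].T
        p=T[:3,3]+d*((0.008-T[2,3])/d[:,2:])
        r=cv2.minAreaRect((p[:,:2]*1000).astype('f')); print(n,s[i],np.round(r[0],1),np.round(r[1],1),round(r[2],1))
    o.append(rect(f,np.array([.68,-.12,.008]),np.array([0,-1,0]),np.array([-1,0,0]),.40,.15,2000))
cv2.imwrite("pics/r1.png",np.vstack(o))
E
```

```text
scene (129, 301) [ 0.551 -0.367  0.03 ]
scene (181, 276) [ 0.546 -0.239  0.029]
scene (233, 255) [ 0.554 -0.105  0.031]
scene (318, 190) [0.503 0.168 0.073]
scene (347, 184) [0.576 0.196 0.16 ]
scene [220 236  28  40 558] [ 541.3 -101.8] [ 53.  108.9] 76.0
scene [161 258  40  39 542] [ 534.6 -241.4] [97.  56.5] 17.5
scene [111 280  36  45 778] [ 536.9 -373.5] [67.7 97.4] 86.9
top (409, 208) [ 0.534 -0.363  0.049]
top (368, 208) [ 0.533 -0.236  0.042]
top (325, 206) [ 0.538 -0.1    0.046]
top (243, 220) [0.492 0.153 0.064]
top (228, 190) [0.573 0.192 0.162]
top [313 188  28  38 534] [ 539.5 -111. ] [ 79.1 114.6] 80.1
top [355 191  26  36 470] [ 535.2 -243.7] [104.2  68.8] 13.6
top [397 192  25  37 559] [ 531.2 -373.8] [115.6  75. ] 1.4
```

View pics/r1.png

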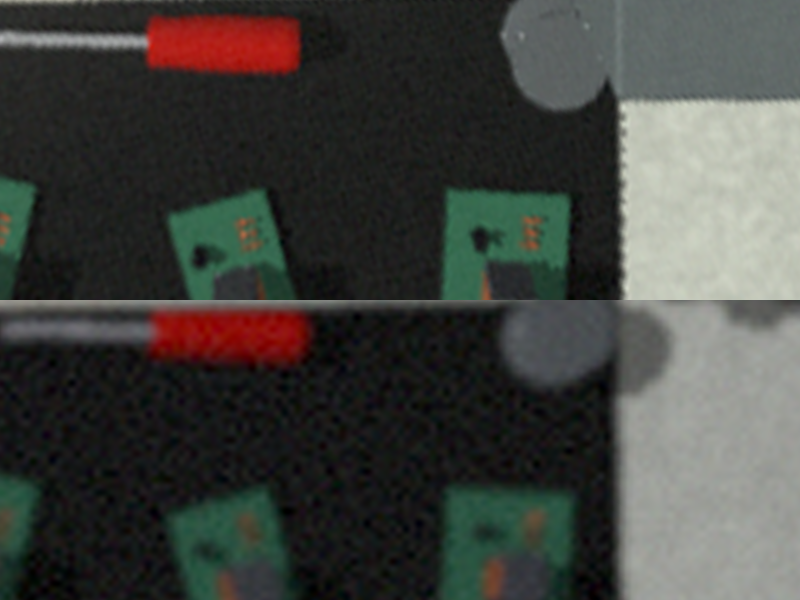

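```bash
python3 - <<'E'
from h import *
f=np.load("scene0.npz");g=np.load("top0.npz")
a=rect(f,np.array([.60,-.05,.008]),np.array([0,-1,0]),np.array([-1,0,0]),.38,.135,2100)
b=cv2.resize(f["img"][160:240,270:370],(400,320),interpolation=cv2.INTER_CUBIC)
c=cv2.resize(g["img"][175:255,195:295],(398,320),interpolation=cv2.INTER_CUBIC)
cv2.imwrite("pics/r2.png",np.vstack([a[:,:798],np.hstack([b,c])]))
P=cloud(f).reshape(-1,3);Q=cloud(g).reshape(-1,3)
for R in(P,Q):
    s=R[(abs(R[:,0]-.50)<.12)&(abs(R[:,1]-.16)<.10)&(R[:,2]>.03)]
    print(len(s),np.nanmax(s,0),np.nanmin(s,0))
    for k in range(4): # RANSAC planes
        best=None;rng=np.random.default_rng(0)
        for _ in range(800):
            p=s[rng.choice(len(s),3,False)];n=np.cross(p[1]-p[0],p[2]-p[0]);n/=np.linalg.norm(n)+1e-12
            if n[2]<0:n=-n
            if n[2]<.7:continue
            i=abs((s-p[0])@n)<.003
            if best is None or i.sum()>best.sum():best=i
        c=s[best].mean(0);n=np.linalg.svd(s[best]-c)[2][2];n*=np.sign(n[2])
        print(best.sum(),c.round(3),n.round(3),"tilt",np.degrees(np.arccos(n[2])).round(1),"d",(c@n).round(4)); s=s[~best]
E
```

```text
1657 [0.58776754 0.22371416 0.17233586] [0.43928149 0.09121805 0.03010216]
533 [0.537 0.14  0.077] [-0.48   0.061  0.875] tilt 28.9 d -0.182
279 [0.515 0.167 0.088] [-0.526 -0.316  0.79 ] tilt 37.8 d -0.2541
195 [0.495 0.167 0.067] [-0.439  0.101  0.893] tilt 26.8 d -0.141
145 [0.494 0.161 0.08 ] [-0.45   0.223  0.865] tilt 30.2 d -0.1174
1667 [0.58792873 0.22387016 0.17308679] [0.43717354 0.09207951 0.03013059]
481 [0.506 0.141 0.068] [-0.472 -0.15   0.869] tilt 29.7 d -0.2005
326 [0.528 0.164 0.067] [-0.498  0.038  0.866] tilt 30.0 d -0.1982
213 [0.511 0.165 0.086] [-0.558 -0.22   0.8  ] tilt 36.8 d -0.2522
176 [0.503 0.163 0.064] [-0.469 -0.131  0.873] tilt 29.2 d -0.2011
```

View pics/r2.png

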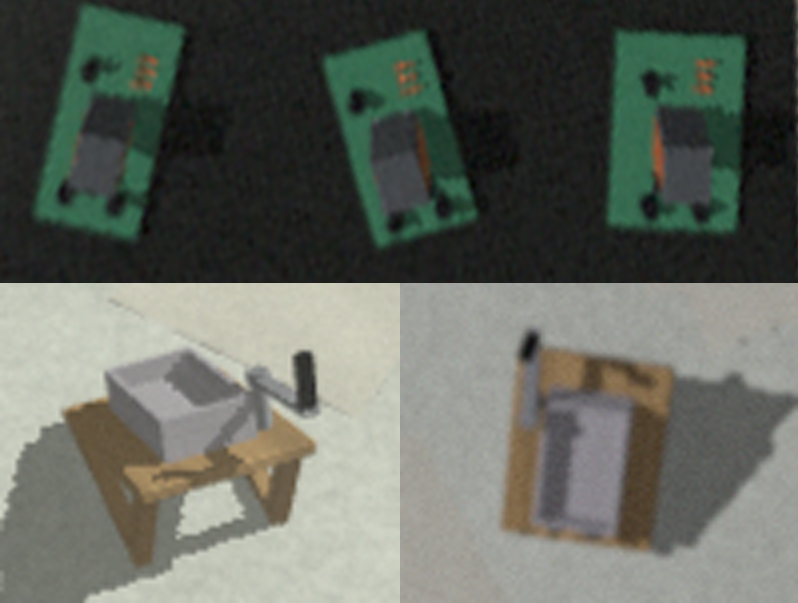

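Measured from the crop, the left board is about 105×50, the middle 93×50 and the right 93×60. The middle board is therefore the one expected to fit. Its centre is at crop (402,138), which is world (0.534, -0.241), yaw about 15.8°. Next I measure the box in its own plane.

```bash
cat >> h.py <<'E'
def boxR(psi,t=np.radians(30)):
    h=np.array([np.cos(psi),np.sin(psi),0]); z=-np.sin(t)*h+np.cos(t)*np.array([0,0,1])
    x=np.cos(t)*h+np.sin(t)*np.array([0,0,1]); return np.stack([x,np.cross(z,x),z],1)
E
python3 - <<'E'
from h import *
R=boxR(np.radians(-6.8)); o=[]
c0=np.array([.5,.15,.08])
for n in("scene","top"):
    f=np.load(n+"0.npz");P=cloud(f).reshape(-1,3)
    q=(P-c0)@R; s=q[(abs(q[:,0])<.16)&(abs(q[:,1])<.09)]
    h,e=np.histogram(s[:,2],np.arange(-.06,.06,.002)); print(n,[(round(a*1000),b) for a,b in zip(e,h) if b>12])
    # all 3 layers drawn at assumed rim height: choose below
    k=rect(f,c0+R@np.array([.12,.08,.0]),-R[:,1],-R[:,0],.14,.2,2800); o.append(k)
cv2.imwrite("pics/r3.png",np.hstack(o)); print(o[0].shape)
E
```

```text
scene [(-60, np.int64(34)), (-58, np.int64(28)), (-56, np.int64(33)), (-54, np.int64(32)), (-52, np.int64(29)), (-50, np.int64(25)), (-48, np.int64(29)), (-46, np.int64(27)), (-44, np.int64(32)), (-42, np.int64(26)), (-40, np.int64(25)), (-38, np.int64(28)), (-36, np.int64(18)), (-34, np.int64(26)), (-32, np.int64(40)), (-30, np.int64(64)), (-28, np.int64(75)), (-26, np.int64(82)), (-24, np.int64(193)), (-22, np.int64(392)), (-20, np.int64(100)), (-18, np.int64(77)), (-16, np.int64(89)), (-14, np.int64(100)), (-12, np.int64(90)), (-10, np.int64(146)), (-8, np.int64(202)), (-6, np.int64(112)), (-4, np.int64(100)), (-2, np.int64(97)), (0, np.int64(72)), (2, np.int64(56)), (4, np.int64(48)), (6, np.int64(58)), (8, np.int64(69)), (10, np.int64(13)), (12, np.int64(19)), (14, np.int64(38)), (16, np.int64(16))]
top [(-60, np.int64(29)), (-58, np.int64(20)), (-56, np.int64(21)), (-54, np.int64(20)), (-52, np.int64(32)), (-50, np.int64(19)), (-48, np.int64(19)), (-46, np.int64(21)), (-44, np.int64(25)), (-42, np.int64(22)), (-40, np.int64(30)), (-38, np.int64(35)), (-36, np.int64(62)), (-34, np.int64(67)), (-32, np.int64(62)), (-30, np.int64(109)), (-28, np.int64(148)), (-26, np.int64(251)), (-24, np.int64(252)), (-22, np.int64(268)), (-20, np.int64(245)), (-18, np.int64(174)), (-16, np.int64(104)), (-14, np.int64(132)), (-12, np.int64(137)), (-10, np.int64(202)), (-8, np.int64(181)), (-6, np.int64(175)), (-4, np.int64(98)), (-2, np.int64(67)), (0, np.int64(57)), (2, np.int64(59)), (4, np.int64(44)), (6, np.int64(44)), (8, np.int64(35)), (10, np.int64(28)), (12, np.int64(37)), (14, np.int64(25)), (16, np.int64(17))]
(560, 392, 3)
```

```bash
python3 - <<'E'
from h import *
R=boxR(np.radians(-6.8)); o=[]
c0=np.array([.5,.15,.08])+R[:,2]*.0087
for n in("scene","top"):
    f=np.load(n+"0.npz")
    o.append(rect(f,c0+R@np.array([.12,.08,.0]),-R[:,1],-R[:,0],.14,.2,2800))
cv2.imwrite("pics/r3.png",np.hstack(o))
E
```

```text
(no output)
```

View pics/r3.png

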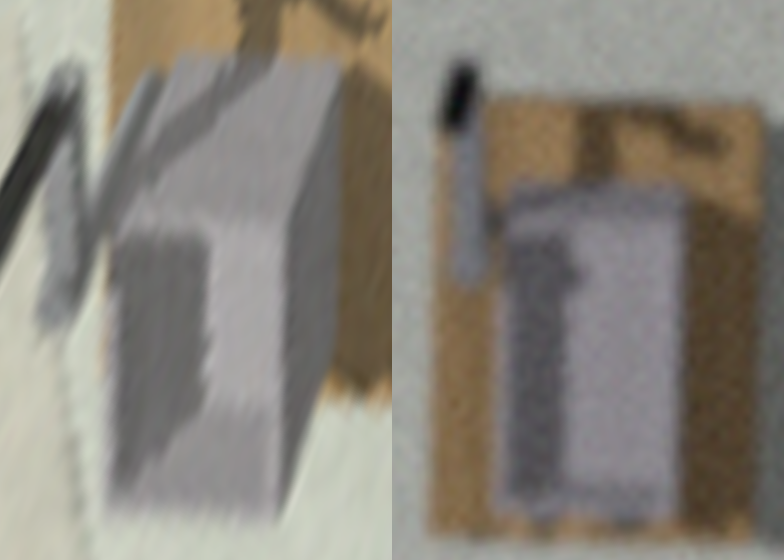

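Both rectified views put the rim centre near crop (197,366) and (590,366). The rim measures 63×107 mm (nominal 64×106) and the yaw is about -7.8°. Next I plan the pick.

```bash
cat >> h.py <<'E'
from scipy.spatial.transform import Rotation as Ro
c_=np.array([.5,.15,.08])+boxR(np.radians(-6.8))@np.array([-.0105,.0097,.0087])
B=boxR(np.radians(-7.8)); BO=c_-B[:,2]*.030
TB=np.stack([-B[:,1],-B[:,2],B[:,0]],1)      # tool axes over the box
def down(yaw): # tool down, tool z along heading yaw
    y=np.radians(yaw); return np.array([[np.sin(y),0,np.cos(y)],[-np.cos(y),0,np.sin(y)],[0,-1,0]])
def cur():
    s=manip.state(); q=s["tool_rot"]; return s,np.array(s["tool_pos"]),Ro.from_quat([*q[1:],q[0]]).as_matrix()
def plan(pos,Rt):
    s,p,R=cur(); print("t",round(s["time"],2),"pos",p.round(4),"w",round(s["gripper_width"],3),"F",np.round(s["contact_force"],1))
    print("shift units",(R.T@(pos-p)/.025).round(2),"turn units",(np.degrees(Ro.from_matrix(R.T@Rt).as_rotvec())/5).round(2))
E
python3 - <<'E'
from h import *
print(BO.round(4),B.round(3))
plan(np.array([.5343,-.2414,.10]),down(15.8))
E
```

```text
[0.5027 0.1592 0.0563] [[ 0.858  0.136 -0.495]
 [-0.118  0.991  0.068]
 [ 0.5    0.     0.866]]
t 0.1 pos [ 0.1653 -0.6022  0.2302] w 0.999 F [ 0.3  0.2 -0.1]
shift units [-10.     5.23  18.05] turn units [-0.   -0.09 -0.02]
```

drive_tool([
  [[-0.5, 0, 0.9], [0, 0, 0], -1],
  [[-0.5, 0, 0.9], [0, 0, 0], -1],
  [[-0.5, 0, 0.9], [0, 0, 0], -1],
  [[-0.5, 0, 0.9], [0, 0, 0], -1],
  [[-0.5, 0, 0.9], [0, 0, 0], -1],
  [[-0.5, 0, 0.9], [0, 0, 0], -1],
  [[-0.5, 0, 0.9], [0, 0, 0], -1],
  [[-0.5, 0, 0.9], [0, 0, 0], -1],
  [[-0.5, 0, 0.9], [0, 0, 0], -1],
  [[-0.5, 0, 0.9], [0, 0, 0], -1],
])

```text
time: 1.1
tool_pos: [0.3498, -0.4215, 0.2307]
tool_rot: [0.562, -0.562, 0.429, -0.428]
contact_force: [0.7, 0.1, 0.2]
gripper_width: 1.001
```

drive_tool([
  [[-0.5, 0, 0.9], [0, 0, 0], -1],
  [[-0.5, 0, 0.9], [0, 0, 0], -1],
  [[-0.5, 0, 0.9], [0, 0, 0], -1],
  [[-0.5, 0, 0.9], [0, 0, 0], -1],
  [[-0.5, 0, 0.9], [0, 0, 0], -1],
  [[-0.5, 0.5, 0.9], [0, 0, 0], -1],
  [[-0.5, 0.9, 0.9], [0, 0, 0], -1],
  [[-0.5, 0.9, 0.9], [0, 0, 0], -1],
  [[-0.5, 0.9, 0.9], [0, 0, 0], -1],
  [[-0.5, 0.9, 0.9], [0, 0, 0], -1],
  [[0, 0, 0], [0, 0, 0], -1],
  [[0, 0, 0], [0, 0, 0], -1],
])

```text
time: 2.3
tool_pos: [0.5327, -0.242, 0.1279]
tool_rot: [-0.562, 0.563, -0.429, 0.428]
contact_force: [-0.4, -0.7, 0.9]
gripper_width: 1.001
```

```bash
python3 - <<'E'
from h import *
plan(np.array([.5343,-.2414,.020]),down(15.8))
f=manip.grab_frame("scene")
a=f["img"][200:330,110:260]; cv2.imwrite("pics/p5.png",cv2.resize(a,None,fx=4,fy=4,interpolation=cv2.INTER_CUBIC))
E
```

```text
t 2.3 pos [ 0.5327 -0.242   0.1279] w 1.001 F [-0.4 -0.7  0.9]
shift units [-0.    4.31  0.08] turn units [ 0.02 -0.08 -0.01]
```

View pics/p5.png

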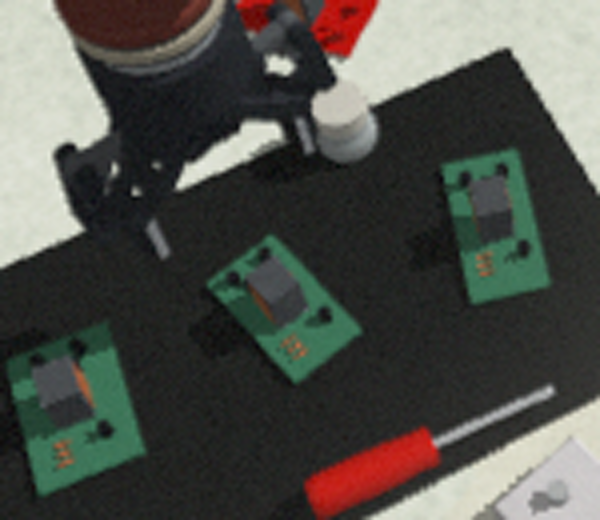

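The gripper hangs aligned over the middle board (its block at crop (275,285)) and the jar at (345,120) is clear of the fingers. I descend and grip.

drive_tool([
  [[0, 0.8, 0.08], [0, -0.08, 0], -1],
  [[0, 0.8, 0], [0, 0, 0], -1],
  [[0, 0.8, 0], [0, 0, 0], -1],
  [[0, 0.8, 0], [0, 0, 0], -1],
  [[0, 0.6, 0], [0, 0, 0], -1],
  [[0, 0.5, 0], [0, 0, 0], -1],
  [[0, 0, 0], [0, 0, 0], -1],
  [[0, 0, 0], [0, 0, 0], -1],
])

```text
time: 3.15
tool_pos: [0.5354, -0.2425, 0.0218]
tool_rot: [0.564, -0.564, 0.427, -0.427]
contact_force: [0.1, -0.5, 1.1]
gripper_width: 0.998
```

drive_tool([
  [[0, 0, 0], [0, 0, 0], 1],
  [[0, 0, 0], [0, 0, 0], 1],
  [[0, 0, 0], [0, 0, 0], 1],
  [[0, 0, 0], [0, 0, 0], 1],
  [[0, 0, 0], [0, 0, 0], 1],
  [[0, 0, 0], [0, 0, 0], 1],
  [[0, 0, 0], [0, 0, 0], 1],
  [[0, 0, 0], [0, 0, 0], 1],
  [[0, 0, 0], [0, 0, 0], 1],
  [[0, 0, 0], [0, 0, 0], 1],
])

```text
time: 4.15
tool_pos: [0.5356, -0.2422, 0.0218]
tool_rot: [0.564, -0.564, 0.426, -0.427]
contact_force: [-0.0, -0.4, 4.3]
gripper_width: 0.245
```

drive_tool([
  [[0, -0.3, 0], [0, 0, 0], 1],
  [[0, -0.9, 0], [0, 0, 0], 1],
  [[0, -0.9, 0], [0, 0, 0], 1],
  [[0, -0.9, 0], [0, 0, 0], 1],
  [[0, -0.9, 0], [0, 0, 0], 1],
  [[0, -0.9, 0], [0, 0, 0], 1],
  [[0, -0.9, 0], [0, 0, 0], 1],
  [[0, -0.9, 0], [0, 0, 0], 1],
  [[0, -0.9, 0], [0, 0, 0], 1],
  [[0, 0, 0], [0, 0, 0], 1],
  [[0, 0, 0], [0, 0, 0], 1],
])

```text
time: 5.25
tool_pos: [0.5347, -0.2418, 0.208]
tool_rot: [-0.564, 0.564, -0.427, 0.427]
contact_force: [0.1, -0.4, -2.0]
gripper_width: 0.241
```

```bash
cat >> h.py <<'E'
def box(p): return BO+B@np.array(p)/1000
E
python3 - <<'E'
from h import *
plan(box([1.3,0,33.8+75]),TB)
E
```

```text
t 5.25 pos [ 0.5347 -0.2418  0.208 ] w 0.241 F [ 0.1 -0.4 -2. ]
shift units [-16.64   2.28   1.17] turn units [ 5.92  4.6  -1.24]
```

drive_tool([
  [[-0.6, 0, 0], [0, 0, 0], 1],
  [[-0.9, 0, 0], [0, 0, 0], 1],
  [[-0.9, 0, 0], [0, 0, 0], 1],
  [[-0.9, 0, 0], [0, 0, 0], 1],
  [[-0.9, 0, 0], [0, 0, 0], 1],
  [[-0.9, 0, 0], [0, 0, 0], 1],
  [[-0.9, 0, 0], [0, 0, 0], 1],
  [[-0.9, 0, 0], [0, 0, 0], 1],
  [[-0.9, 0, 0], [0, 0, 0], 1],
  [[-0.9, 0, 0], [0, 0, 0], 1],
  [[-0.9, 0, 0], [0, 0, 0], 1],
  [[-0.9, 0, 0], [0, 0, 0], 1],
])

```text
time: 6.45
tool_pos: [0.4619, 0.0123, 0.2065]
tool_rot: [-0.563, 0.564, -0.428, 0.425]
contact_force: [-0.0, -1.0, -0.3]
gripper_width: 0.244
```

drive_tool([
  [[-0.9, 0, 0.3], [0, 0, 0], 1],
  [[-0.9, 0, 0.3], [0, 0, 0], 1],
  [[-0.9, 0, 0.3], [0, 0, 0], 1],
  [[-0.9, 0, 0.3], [0, 0, 0], 1],
  [[-0.9, 0, 0], [0, 0, 0], 1],
  [[-0.9, 0, 0], [0, 0, 0], 1],
  [[-0.8, 0, 0], [0, 0, 0], 1],
  [[0, 0, 0], [0, 0, 0], 1],
])

```text
time: 7.25
tool_pos: [0.4484, 0.1698, 0.2066]
tool_rot: [-0.564, 0.565, -0.427, 0.425]
contact_force: [-1.4, 0.3, -0.6]
gripper_width: 0.245
```

drive_tool([
  [[0, 0, 0], [0.74, 0.575, -0.155], 1],
  [[0, 0, 0], [0.74, 0.575, -0.155], 1],
  [[0, 0, 0], [0.74, 0.575, -0.155], 1],
  [[0, 0, 0], [0.74, 0.575, -0.155], 1],
  [[0, 0, 0], [0.74, 0.575, -0.155], 1],
  [[0, 0, 0], [0.74, 0.575, -0.155], 1],
  [[0, 0, 0], [0.74, 0.575, -0.155], 1],
  [[0, 0, 0], [0.74, 0.575, -0.155], 1],
  [[0, 0, 0], [0, 0, 0], 1],
  [[0, 0, 0], [0, 0, 0], 1],
  [[0, 0, 0], [0, 0, 0], 1],
])

```text
time: 8.35
tool_pos: [0.4509, 0.1677, 0.2087]
tool_rot: [-0.569, 0.329, -0.377, 0.653]
contact_force: [0.1, -0.4, -0.6]
gripper_width: 0.243
```

```bash
python3 - <<'E'
from h import *
plan(box([1.3,0,33.8+45]),TB)
E
```

```text
t 8.35 pos [0.4509 0.1677 0.2087] w 0.243 F [ 0.1 -0.4 -0.6]
shift units [ 0.05  3.18 -1.18] turn units [0.01 0.   0.01]
```

drive_tool([
  [[0, 0, -0.6], [0, 0, 0], 1],
  [[0.05, 0.4, -0.58], [0, 0, 0], 1],
  [[0, 0.8, 0], [0, 0, 0], 1],
  [[0, 0.8, 0], [0, 0, 0], 1],
  [[0, 0.8, 0], [0, 0, 0], 1],
  [[0, 0.4, 0], [0, 0, 0], 1],
  [[0, 0, 0], [0, 0, 0], 1],
  [[0, 0, 0], [0, 0, 0], 1],
  [[0, 0, 0], [0, 0, 0], 1],
])

```text
time: 9.25
tool_pos: [0.4653, 0.165, 0.126]
tool_rot: [-0.57, 0.328, -0.376, 0.653]
contact_force: [-0.5, -0.0, -0.8]
gripper_width: 0.24
```

```bash
python3 - <<'E'
from h import *
plan(box([1.3,0,33.8]),TB)
s,p,R=cur(); q=B.T@(p-BO)*1000; print("tcp in box mm",q.round(1))
f=manip.grab_frame("scene"); bz=(q[2]-19.8+6)/1000
a=rect(f,BO+B@np.array([.075,.055,bz]),-B[:,1],-B[:,0],.11,.15,3600)
b=rect(f,BO+B@np.array([.075,.055,.03]),-B[:,1],-B[:,0],.11,.15,3600)
for k in(a,b):
    for x,y in((.046,.025),(.049,.028)):
        cv2.rectangle(k,(int((.055-y)*3600),int((.075-x)*3600)),(int((.055+y)*3600),int((.075+x)*3600)),(0,0,255),1)
cv2.imwrite("pics/p6.png",np.hstack([a,b]))
E
```

```text
t 9.25 pos [0.4653 0.165  0.126 ] w 0.24 F [-0.5 -0.  -0.8]
shift units [ 0.03  1.82 -0.04] turn units [-0.03 -0.   -0.  ]
tcp in box mm [ 2.1  0.7 79.3]
```

View pics/p6.png

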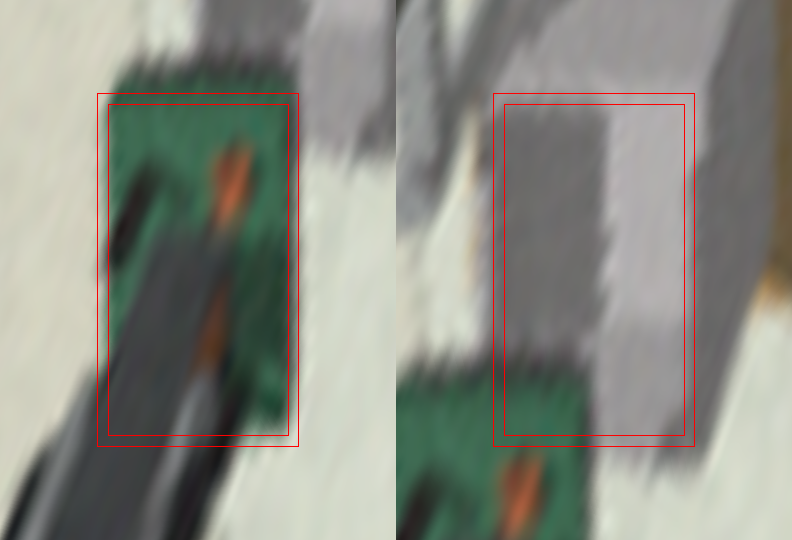

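The left panel shows the held board roughly centred and square in y, but possibly a few millimetres up-slope. I check the box walls and the held board numerically from depth.

```bash
python3 - <<'E'
from h import *
for n in("scene","top"):
    f=np.load(n+"0.npz");q=(cloud(f).reshape(-1,3)-BO)@B*1000
    for nm,m,i,j in(("right wall",(abs(q[:,1]+32)<6)&(abs(q[:,0])<46)&(q[:,2]>5)&(q[:,2]<26),0,1),
                  ("upper wall",(abs(q[:,0]-53)<6)&(abs(q[:,1])<27)&(q[:,2]>5)&(q[:,2]<26),1,0)):
        s=q[m]
        if len(s)<15: print(n,nm,len(s));continue
        k=np.polyfit(s[:,i],s[:,j],1); print(n,nm,len(s),"slope deg",np.degrees(np.arctan(k[0])).round(2),"offset",k[1].round(2),"med",np.median(s[:,j]).round(2))
    fl=q[(abs(q[:,0])<40)&(abs(q[:,1])<20)&(abs(q[:,2]-14)<5)]; st=q[(abs(q[:,0]-70)<8)&(abs(q[:,1])<30)&(abs(q[:,2])<6)]
    print(n,"floor",np.median(fl[:,2]).round(2),len(fl),"stand",np.median(st[:,2]).round(2),len(st))
    hsv=cv2.cvtColor(f["img"],cv2.COLOR_BGR2HSV)
    if n=="top":
        K=f["camera_matrix"];T=f["world_from_camera"]
        m=((hsv[...,0]>8)&(hsv[...,0]<25)&(hsv[...,1]>90)).astype('u1');m[:180]=0;m[255:]=0;m[:,:205]=0;m[:,275:]=0
        v,u=np.nonzero(m);d=np.stack([(u-K[0,2])/K[0,0],(v-K[1,2])/K[1,1],u*0+1.],-1)@T[:3,:3].T
        t=((BO-T[:3,3])@B[:,2])/(d@B[:,2]);w=((T[:3,3]+d*t[:,None])-BO)@B*1000
        r=cv2.minAreaRect(w[:,:2].astype('f'));print("stand rect",np.round(r[0],1),np.round(r[1],1),round(r[2],2))
# held board now
f=manip.grab_frame("scene");g=manip.grab_frame("top")
s,p,R=cur();tq=B.T@(p-BO)*1000
for n,f in(("scene",f),("top",g)):
    q=(cloud(f)-BO)@B*1000;hsv=cv2.cvtColor(f["img"],cv2.COLOR_BGR2HSV)
    m=(hsv[...,0]>50)&(hsv[...,0]<95)&(hsv[...,1]>70)&(np.abs(q[...,0])<80)&(np.abs(q[...,1])<50)&(q[...,2]>40)
    w=q[m];print(n,"board top med z",np.median(w[:,2]).round(1),"expected",(tq[2]-13.8).round(1),len(w),"x",np.percentile(w[:,0],[1,99]).round(1),"y",np.percentile(w[:,1],[1,99]).round(1))
    K=f["camera_matrix"];T=f["world_from_camera"];v,u=np.nonzero(m)
    d=np.stack([(u-K[0,2])/K[0,0],(v-K[1,2])/K[1,1],u*0+1.],-1)@T[:3,:3].T
    t=((BO+B[:,2]*(tq[2]-13.8)/1000-T[:3,3])@B[:,2])/(d@B[:,2]);w=((T[:3,3]+d*t[:,None])-BO)@B*1000
    r=cv2.minAreaRect(w[:,:2].astype('f'));print("board rect",np.round(r[0],1),np.round(r[1],1),round(r[2],2))
E
```

```text
scene right wall 77 slope deg -0.41 offset -30.96 med -31.03
scene upper wall 150 slope deg -0.17 offset 50.97 med 50.91
scene floor 13.86 103 stand -0.55 89
top right wall 18 slope deg 1.53 offset -31.03 med -30.6
top upper wall 61 slope deg -0.52 offset 52.09 med 52.18
top floor 13.22 268 stand -0.9 88
stand rect [ 1.4 -0.3] [114.6 154.4] 89.58
scene board top med z 66.1 expected 65.4 145 x [-36.9  50.8] y [-40.1  23.8]
board rect [-1204.8   354. ] [  77.1 2620.1] 73.51
top board top med z 67.8 expected 65.4 217 x [-34.5  51.3] y [-49.1  28.2]
board rect [-57.6   1.9] [ 87.6 211.4] 82.28
```

```bash
python3 - <<'E'
from h import *
s,p,R=cur();tq=B.T@(p-BO)*1000;print(tq.round(1))
for n in("scene","top"):
    f=manip.grab_frame(n);np.savez(n+"1.npz",**f)
    q=(cloud(f)-BO)@B*1000;hsv=cv2.cvtColor(f["img"],cv2.COLOR_BGR2HSV)
    m=(hsv[...,0]>50)&(hsv[...,0]<95)&(hsv[...,1]>70)&(np.abs(q[...,0])<80)&(np.abs(q[...,1])<35)&(abs(q[...,2]-66)<8)
    w=q[m]
    A=np.c_[w[:,:2],np.ones(len(w))]
    for _ in range(4):
        k=np.linalg.lstsq(A,w[:,2],rcond=None)[0];r=abs(A@k-w[:,2])<3;A=A[r];w=w[r]
    print(n,len(w),"z slope deg x,y",np.degrees(k[:2]).round(1),"z at 0",k[2].round(1))
    for a in range(-20,25,8):
        e=w[abs(w[:,1]-a)<4][:,0]; 
        if len(e)>2: print("  y",a,"x range",e.min().round(1),e.max().round(1))
    for a in range(-40,50,12):
        e=w[abs(w[:,0]-a)<6][:,1]
        if len(e)>2: print("  x",a,"y range",e.min().round(1),e.max().round(1))
E
```

```text
[ 2.   0.7 79.2]
scene 131 z slope deg x,y [-0.5  0.4] z at 0 65.9
  y -20 x range -40.9 49.3
  y -12 x range -37.0 48.7
  y -4 x range 17.7 46.5
  y 4 x range 16.4 50.2
  y 12 x range 6.9 50.2
  y 20 x range -16.1 49.5
  x -40 y range -22.3 -15.3
  x -28 y range -22.8 -14.8
  x -16 y range -23.9 22.7
  x -4 y range -23.2 21.3
  x 8 y range -21.8 16.0
  x 20 y range -24.4 23.5
  x 32 y range -24.5 23.5
  x 44 y range -24.6 24.5
top 96 z slope deg x,y [1.1 0.1] z at 0 64.9
  y -20 x range 8.4 41.4
  y -12 x range 6.8 43.7
  y -4 x range 18.6 45.6
  y 4 x range -34.6 43.9
  y 12 x range 6.2 49.8
  y 20 x range 4.7 44.9
  x 8 y range -19.0 20.3
  x 20 y range -20.7 21.3
  x 32 y range -22.7 21.7
  x 44 y range -18.6 20.3
```

drive_tool([
  [[-0.04, 0.3, -0.18], [0, 0, 0], 1],
  [[0, 0.4, 0], [0, 0, 0], 1],
  [[0, 0.35, 0], [0, 0, 0], 1],
  [[0, 0, 0], [0, 0, 0], 1],
  [[0, 0, 0], [0, 0, 0], 1],
  [[0, 0, 0], [0, 0, 0], 1],
])

```text
time: 10.1
tool_pos: [0.4744, 0.1644, 0.1]
tool_rot: [-0.569, 0.329, -0.376, 0.653]
contact_force: [0.6, -0.4, -1.2]
gripper_width: 0.246
```

drive_tool([
  [[0, 0.08, 0], [0, 0, 0], 1],
  [[0, 0.08, 0], [0, 0, 0], 1],
  [[0, 0.08, 0], [0, 0, 0], 1],
  [[0, 0, 0], [0, 0, 0], 1],
  [[0, 0, 0], [0, 0, 0], 1],
])

```text
time: 10.6
tool_pos: [0.4772, 0.164, 0.0945]
tool_rot: [-0.569, 0.329, -0.377, 0.653]
contact_force: [-0.1, -0.1, -1.7]
gripper_width: 0.247
```

```bash
cat >> h.py <<'E'
def where():
    s,p,R=cur(); print("t",round(s["time"],2),"tcp box",(B.T@(p-BO)*1000).round(1),"F box",(B.T@s["contact_force"]).round(1),"w",round(s["gripper_width"],3))
E
python3 -c "
from h import *
where()"
```

```text
t 10.6 tcp box [-3.3  1.3 46.1] F box [-0.9 -0.1 -1.5] w 0.247
```

The board's underside is about 3.7 mm below the rim with no contact force, so I keep going.

drive_tool([
  [[0, 0.08, 0], [0, 0, 0], 1],
  [[0, 0.08, 0], [0, 0, 0], 1],
  [[0, 0, 0], [0, 0, 0], 1],
  [[0, 0, 0], [0, 0, 0], 1],
])

```text
time: 11.0
tool_pos: [0.4791, 0.1637, 0.091]
tool_rot: [-0.569, 0.329, -0.377, 0.653]
contact_force: [0.1, -0.5, -0.4]
gripper_width: 0.244
```

drive_tool([
  [[0, 0.08, 0], [0, 0, 0], 1],
  [[0, 0.08, 0], [0, 0, 0], 1],
  [[0, 0, 0], [0, 0, 0], 1],
  [[0, 0, 0], [0, 0, 0], 1],
])

```text
time: 11.4
tool_pos: [0.4811, 0.1634, 0.0875]
tool_rot: [-0.569, 0.329, -0.377, 0.653]
contact_force: [-0.4, 0.2, -1.3]
gripper_width: 0.245
```

```bash
python3 -c "
from h import *
where()"
```

```text
t 11.4 tcp box [-3.4  1.3 38. ] F box [-1.   0.1 -0.9] w 0.245
```

drive_tool([
  [[0, 0.06, 0], [0, 0, 0], 1],
  [[0, 0.06, 0], [0, 0, 0], 1],
  [[0, 0, 0], [0, 0, 0], 1],
  [[0, 0, 0], [0, 0, 0], 1],
  [[0, 0, 0], [0, 0, 0], 1],
])

```text
time: 11.9
tool_pos: [0.4826, 0.1633, 0.0851]
tool_rot: [-0.569, 0.329, -0.376, 0.653]
contact_force: [0.4, -0.0, -1.5]
gripper_width: 0.246
```

drive_tool([
  [[0, 0.04, 0], [0, 0, 0], 1],
  [[0, 0, 0], [0, 0, 0], 1],
  [[0, 0, 0], [0, 0, 0], 1],
  [[0, 0, 0], [0, 0, 0], 1],
])

```text
time: 12.3
tool_pos: [0.4831, 0.1632, 0.0842]
tool_rot: [-0.569, 0.329, -0.376, 0.653]
contact_force: [0.1, -0.2, -1.1]
gripper_width: 0.249
```

```bash
python3 -c "
from h import *
where()"
```

```text
t 12.3 tcp box [-3.3  1.3 34.1] F box [-0.4 -0.2 -1.1] w 0.249
```

drive_tool([
  [[0, 0.05, 0], [0, 0, 0], 1],
  [[0, 0, 0], [0, 0, 0], 1],
  [[0, 0, 0], [0, 0, 0], 1],
  [[0, 0, 0], [0, 0, 0], 1],
])

```text
time: 12.7
tool_pos: [0.4838, 0.1632, 0.0835]
tool_rot: [-0.569, 0.329, -0.376, 0.653]
contact_force: [-4.7, 0.5, 4.8]
gripper_width: 0.244
```

drive_tool([
  [[0, 0.03, 0], [0, 0, 0], 1],
  [[0, 0, 0], [0, 0, 0], 1],
  [[0, 0, 0], [0, 0, 0], 1],
  [[0, 0, 0], [0, 0, 0], 1],
])

```text
time: 13.1
tool_pos: [0.4839, 0.1633, 0.0834]
tool_rot: [-0.569, 0.329, -0.377, 0.653]
contact_force: [-14.8, 0.9, 13.3]
gripper_width: 0.245
```

Force builds normal to the floor at the expected depth, so the board is seated. I release and back off.

drive_tool([
  [[0, -0.03, 0], [0, 0, 0], 0],
  [[0, 0, 0], [0, 0, 0], -0.3],
  [[0, 0, 0], [0, 0, 0], -0.3],
  [[0, 0, 0], [0, 0, 0], -0.3],
  [[0, 0, 0], [0, 0, 0], -0.3],
  [[0, -0.1, 0], [0, 0, 0], -0.3],
  [[0, -0.5, 0], [0, 0, 0], -0.3],
  [[0, -0.9, 0], [0, 0, 0], -0.3],
  [[0, -0.9, 0], [0, 0, 0], -0.3],
  [[0, -0.9, 0], [0, 0, 0], -0.3],
  [[0, -0.9, 0], [0, 0, 0], 1],
  [[0, -0.2, 0], [0, 0, 0], 1],
])

```text
time: 14.3
tool_pos: [0.4299, 0.1714, 0.1817]
tool_rot: [-0.571, 0.327, -0.375, 0.653]
contact_force: [0.4, -0.6, -0.0]
gripper_width: 0.321
```

```bash
python3 - <<'E'
from h import *
where()
o=[]
for n,(r,c) in(("scene",((150,240),(260,380))),("top",((165,255),(190,310)))):
    f=manip.grab_frame(n);np.savez(n+"2.npz",**f);o.append(cv2.resize(f["img"][r[0]:r[1],c[0]:c[1]],(399,300),interpolation=cv2.INTER_CUBIC))
    q=(cloud(f)-BO)@B*1000;hsv=cv2.cvtColor(f["img"],cv2.COLOR_BGR2HSV)
    m=(hsv[...,0]>50)&(hsv[...,0]<95)&(hsv[...,1]>70)&(np.abs(q[...,0])<60)&(np.abs(q[...,1])<35)&(abs(q[...,2]-20)<12)
    w=q[m];A=np.c_[w[:,:2],np.ones(len(w))]
    for _ in range(4):
        k=np.linalg.lstsq(A,w[:,2],rcond=None)[0];r=abs(A@k-w[:,2])<3;A=A[r];w=w[r]
    print(n,len(w),"slope deg",np.degrees(k[:2]).round(1),"z0",k[2].round(1),"x",w[:,0].min(),w[:,0].max(),"y",w[:,1].min(),w[:,1].max())
    b=(q[...,2]>40)&(q[...,2]<80)&(abs(q[...,0]-106)<25)&(abs(q[...,1]-42)<25); print("knob",np.median(q[b],0).round(1),b.sum())
cv2.imwrite("pics/p7.png",np.hstack(o))
E
```

```text
t 14.3 tcp box [ -1.2   2.2 145.4] F box [ 0.4 -0.5 -0.2] w 0.321
scene 24 slope deg [ 0.2 -1.8] z0 19.6 x -46.988037976631574 18.039215224509046 y -18.314096106995436 22.877334044992885
knob [108.6  43.3  58. ] 66
top 128 slope deg [ 0.5 -2.9] z0 19.3 x -47.061805377804674 39.987920635348175 y -23.35480303191186 22.80151566784065
knob [108.5  45.4  65. ] 28
```

View pics/p7.png

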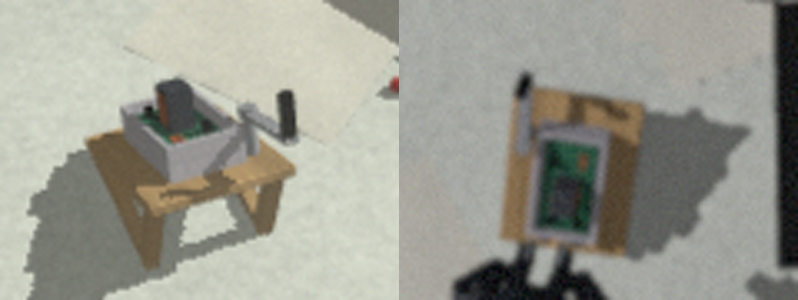

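The board lies flat in the box: its top is at z ≈ 19.5 mm (expected 20) and its slope is within noise. The knob is still at box (108,44). Now the clip, using closed fingers from its +y side.

drive_tool([
  [[-0.56, 0, 0.87], [0, 0, 0], 1],
  [[-0.56, 0, 0.87], [0, 0, 0], 1],
  [[-0.56, 0, 0.87], [0, 0, 0], 1],
  [[-0.56, 0, 0.87], [0, 0, 0], 1],
  [[-0.56, 0, 0.87], [0, 0, 0], 1],
  [[0, 0.8, 0], [0, 0, 0], 1],
  [[0, 0.8, 0], [0, 0, 0], 1],
  [[0, 0, 0], [0, 0, 0], 1],
  [[0, 0, 0], [0, 0, 0], 1],
  [[0, 0, 0], [0, 0, 0], 1],
])

```text
time: 15.4
tool_pos: [0.5519, 0.2245, 0.1984]
tool_rot: [-0.569, 0.328, -0.376, 0.653]
contact_force: [0.3, 0.6, 1.0]
gripper_width: -0.002
```

```bash
python3 -c "
from h import *
where();plan(box([107,72,46]),TB)"
```

```text
t 15.4 tcp box [105.6  71.4 103.1] F box [0.7 0.6 0.7] w -0.002
t 15.4 pos [0.5519 0.2245 0.1984] w -0.002 F [0.3 0.6 1. ]
shift units [-0.03  2.29  0.05] turn units [-0.01  0.    0.  ]
```

drive_tool([
  [[-0.03, 0.8, 0.05], [0, 0, 0], 1],
  [[0, 0.8, 0], [0, 0, 0], 1],
  [[0, 0.68, 0], [0, 0, 0], 1],
  [[0, 0, 0], [0, 0, 0], 1],
  [[0.34, 0, -0.02], [0, 0, 0], 1],
  [[0.34, 0, -0.02], [0, 0, 0], 1],
  [[0.26, 0, 0], [0, 0, 0], 1],
  [[0.26, 0, 0], [0, 0, 0], 1],
  [[0, 0, 0], [0, 0, 0], 1],
  [[0, 0, 0], [0, 0, 0], 1],
])

```text
time: 16.4
tool_pos: [0.5764, 0.1912, 0.1493]
tool_rot: [-0.569, 0.328, -0.376, 0.653]
contact_force: [0.3, 0.9, -0.1]
gripper_width: -0.003
```

```bash
cat > k.py <<'E'
from h import *
where()
f=manip.grab_frame("top");q=(cloud(f)-BO)@B*1000
g=f["img"].max(-1)
for n in("scene","top"):
    f=manip.grab_frame(n);q=(cloud(f)-BO)@B*1000
    r=np.hypot(q[...,0]-40,q[...,1]-42)
    b=(q[...,2]>33)&(q[...,2]<41)&(r>15)&(r<55)&(q[...,0]>30)&(q[...,1]>-40)
    a=np.degrees(np.arctan2(-(q[...,1]-42),q[...,0]-40))[b]
    print(n,"clip angle",np.percentile(a,[10,50,90]).round(1) if len(a) else None,len(a))
E
python3 k.py
```

```text
t 16.4 tcp box [106.   41.7  46.2] F box [ 0.1  0.9 -0.2] w -0.003
scene clip angle [27.5 27.8 28. ] 3
top clip angle None 0
```

drive_tool([
  [[0.45, 0, -0.05], [0, 0, 0], 1],
  [[0.45, 0, -0.11], [0, 0, 0], 1],
  [[0.42, 0, -0.2], [0, 0, 0], 1],
  [[0.37, 0, -0.26], [0, 0, 0], 1],
  [[0.32, 0, -0.34], [0, 0, 0], 1],
  [[0.27, 0, -0.36], [0, 0, 0], 1],
  [[0.19, 0, -0.42], [0, 0, 0], 1],
  [[0, 0, 0], [0, 0, 0], 1],
  [[0, 0, 0], [0, 0, 0], 1],
  [[0, 0, 0], [0, 0, 0], 1],
])

```text
time: 17.55
tool_pos: [0.5308, 0.1357, 0.1275]
tool_rot: [-0.569, 0.329, -0.376, 0.653]
contact_force: [-1.0, 0.7, 0.2]
gripper_width: -0.002
```

```bash
python3 k.py
```

```text
t 17.55 tcp box [ 62.5 -19.4  46.1] F box [-0.9  0.5  0.7] w -0.002
scene clip angle [75.1 82.6 97.2] 39
top clip angle [52.8 73.  79.5] 8
```

Push on in small steps until the force shows the stop.

drive_tool([
  [[0.03, 0, -0.1], [0, 0, 0], 1],
  [[0, 0, -0.1], [0, 0, 0], 1],
  [[0, 0, 0], [0, 0, 0], 1],
  [[0, 0, 0], [0, 0, 0], 1],
])

```text
time: 18.1
tool_pos: [0.5261, 0.1354, 0.1245]
tool_rot: [-0.569, 0.329, -0.377, 0.653]
contact_force: [-0.4, -0.0, 0.1]
gripper_width: -0.003
```

drive_tool([
  [[0, 0, -0.06], [0, 0, 0], 1],
  [[0, 0, 0], [0, 0, 0], 1],
  [[0, 0, 0], [0, 0, 0], 1],
])

```text
time: 18.4
tool_pos: [0.5249, 0.1355, 0.1239]
tool_rot: [-0.569, 0.329, -0.377, 0.653]
contact_force: [-0.8, -0.3, -0.1]
gripper_width: 0.005
```

drive_tool([
  [[0, 0, -0.06], [0, 0, 0], 1],
  [[0, 0, 0], [0, 0, 0], 1],
  [[0, 0, 0], [0, 0, 0], 1],
])

```text
time: 18.7
tool_pos: [0.5244, 0.1357, 0.1239]
tool_rot: [-0.57, 0.328, -0.376, 0.653]
contact_force: [4.4, -1.1, 0.3]
gripper_width: -0.001
```

```bash
python3 k.py
```

```text
t 18.7 tcp box [ 55.2 -20.3  46.2] F box [ 4.1 -0.5 -2. ] w -0.001
scene clip angle [77.4 87.4 98.9] 43
top clip angle [78.4 84.  96.8] 21
```

drive_tool([
  [[0, 0, -0.05], [0, 0, 0], 1],
  [[0, 0, 0], [0, 0, 0], 1],
  [[0, 0, 0], [0, 0, 0], 1],
])

```text
time: 19.15
tool_pos: [0.5241, 0.1359, 0.1241]
tool_rot: [-0.57, 0.327, -0.375, 0.653]
contact_force: [8.0, -1.8, 0.4]
gripper_width: -0.003
```

drive_tool([
  [[0, 0, 0.3], [0, 0, 0], 1],
  [[0, 0, 0.3], [0, 0, 0], 1],
  [[0, -0.7, 0.3], [0, 0, 0], 1],
  [[0, -0.9, 0], [0, 0, 0], 1],
  [[0, -0.9, 0], [0, 0, 0], 1],
  [[0, -0.9, 0], [0, 0, 0], 1],
  [[0, -0.9, -0.9], [0, 0, 0], 1],
  [[0, -0.9, -0.9], [0, 0, 0], 1],
  [[0, -0.9, -0.9], [0, 0, 0], 1],
  [[0, 0, -0.9], [0, 0, 0], 1],
  [[0, 0, 0], [0, 0, 0], 1],
  [[0, 0, 0], [0, 0, 0], 1],
])

```text
time: 20.35
tool_pos: [0.3891, 0.1543, 0.2207]
tool_rot: [-0.569, 0.329, -0.376, 0.653]
contact_force: [0.5, 0.1, -0.3]
gripper_width: -0.001
```

```bash
python3 k.py; python3 - <<'E'
from h import *
f=manip.grab_frame("scene");g=manip.grab_frame("top")
a=cv2.resize(f["img"][155:235,270:370],(400,320),interpolation=cv2.INTER_CUBIC)
b=cv2.resize(g["img"][175:255,195:295],(398,320),interpolation=cv2.INTER_CUBIC)
c=cv2.resize(g["img"][70:300,100:450],(400,263));d=cv2.resize(f["img"][160:370,80:400],(398,263))
cv2.imwrite("pics/p8.png",np.vstack([np.hstack([a,b]),np.hstack([c,d])]))
E
```

```text
t 20.35 tcp box [-14.7 -20.2 198.3] F box [ 0.2  0.2 -0.5] w -0.001
scene clip angle [79.1 86.2 99.1] 43
top clip angle [78.4 88.4 97.8] 43
```

View pics/p8.png

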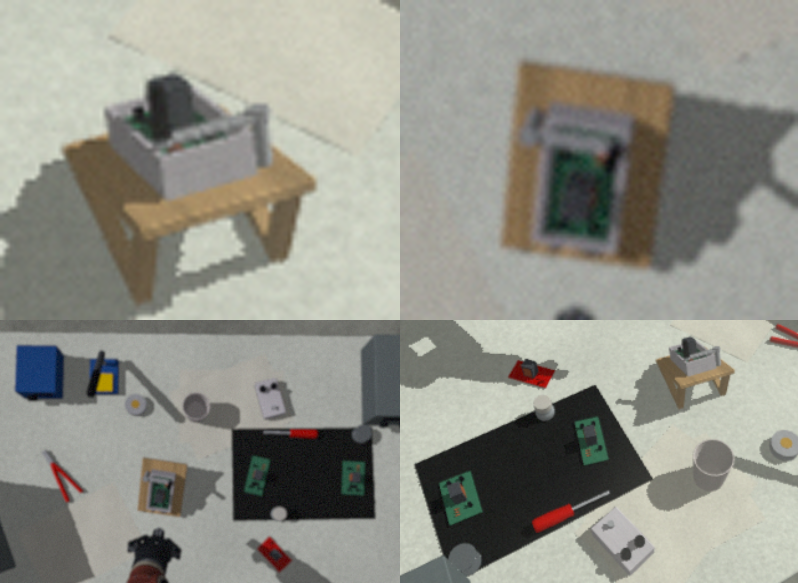

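The clip lies across the upper end of the box, from the pivot at crop (535,125) to the knob at (610,150). The board is nested below it, the other two boards are untouched on the mat, and everything else is in place. I hand in.

```bash
python3 -c "
from plant import manip
print(manip.job_done())"
```

```text
the job is handed in; nothing more can be done
None
```

The job is handed in, at about 20 s on the robot's clock. The middle board is lying flat in the box and the clip is swung across it to its stop.

- **Choice of board:** From the camera images I measured the three boards at roughly 105×50, 93×50 and 93×60 mm. I tried only the middle one, which went in without touching the rim.
- **Board in the box:** I felt first contact at the floor, where the force reached about 20 N just before I let go. Depth then put the board's top at 19.3–19.6 mm (20 expected). The slope came out at up to 3° on sparse data, which I took as noise.
- **Clip:** I pushed the knob with closed fingers until the force rose to about 8 N at the stop. After backing away, the images gave 86–88° (coarse, nominal 90°), and the picture shows the clip across the board's upper end.
- **Other things:** The other two boards are still flat and right side up on the mat, never touched. The bystanders and the red look-alike look unmoved in the last picture.

One check disagreed: while hovering, the camera put the held board about 4 mm farther up the slope than the arm's own position implied. I corrected by 4.5 mm before lowering, and it went in freely.

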